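Load the can crate and drop its gate latch home

ROBOT

A 6-joint arm with a two-finger parallel gripper is mounted at the origin on a cart in front of the work surface, level with it; the furniture and walls round the work are solid. World frame = base frame: x ahead of the robot, y to its left, z up, the work surface at z = 0. Lengths are in mm, angles in rad, forces in N, time in s.
With the tool pointing down it reaches from about 275 to 1000 mm from the base axis. Payload 8.4 kg.
Tool frame: the origin (TCP) lies midway between the tips of the shut fingers; the grasp point (between the pads) lies 19 mm behind it; z points along the fingers, y is the direction in which the jaws open and shut (so a half turn about z gives the same grasp; the last joint's range is limited). The gripper opens to 85 mm and grips with 20 to 120 N. Pads are 22 mm wide; open, the fingers measure 114 mm over their backs; the gripper's body (76 mm by 85 mm) begins 54 mm behind the grasp point. The pads swing forward as they close: fully open they stand 13 mm farther back than shut.
Start: joints at [-1.137, 0.353, 1.633, -0, 1.155, -0.002], TCP at [263.834, -566.586, 231.281] pointing down, gripper open.
Joint ranges: [-2.63, 2.63], [-0.92, 2.1], [0.06, 2.66], [-1.3, 4.44], [0, 2.69], [-3.02, 3.02]. Speed limits (rad/s): [2.22, 2.22, 2.79, 3.14, 3.14, 3.14].

INTERFACE

Orientations are given as [roll, pitch, yaw] about the fixed x, y, z axes, in that order (R = Rz(yaw) Ry(pitch) Rx(roll)).
In Python, from rig import * gives the robot as it stands.
- The arm moves only by the tool play_rows, never from a script. Its argument "moves" is a list of rows, each a list of 3 entries, a list of its own where there are three numbers: the shift along the tool's x, y, z in m, then the turn, a rotation vector about the tool's x, y, z in rad, then the opening in per cent of the stroke, from 0 (shut) to 100 (fully open). In form: [[[x, y, z], [rx, ry, rz], fingers], ...]. A call has 1 to 20 rows; each row shifts and turns the commanded pose from where the row before left it, along the tool's axes as they then stand; what a row does not reach is not made up. A row lasts 1/10 s, in which the tool goes at most 50 mm and 8.59 degrees, less where a joint would pass 70% of its speed; a pose out of reach is approached as far as the arm can. A call is refused whole if a number of a shift passes 0.05 or a number of a turn 0.15, either way. A call with a gripper value outside its range is refused whole. The fingers move at their own pace and stop on an object; "squeeze" is the grip in N (left out, the last holds). Time passes only in rows, so rows that do not move let the fingers close. It gives the time, the measured TCP pose, the force and the opening at its end, in the units of the state.
- sense(): the state, without advancing time (a new reading comes with each control period).
- grab_frame(name): name is "scene" or "top" or "wrist"; returns a dict with "pixels" (400x640x3 uint8, red, green, blue), "intrinsics" (3x3 intrinsics, pixels), "R" (3x3) and "t" (3): a world point X has camera coordinates R X + t. Camera axes: x right, y down, z forward; pixel columns grow to the right and rows downward; lengths in mm; the calibration is good to about 2 mm. A picture is of the moment at which its call begins. There is no depth.
- sign_off(): hands the job in, once; it reports no verdict.
The state is a dict: "clock": time; "qpos": joint angles; "qvel": joint speeds; "joint_efforts": joint torques, N m; "eef_pos": TCP position; "tcp_rot": TCP orientation; "contact_force": force on the tool from outside, world axes, zero at the start; "wrist_torque": the same for the moment, N m; "opening": opening from 0.0 (shut) to 1.0 (fully open).
Only numpy, scipy, OpenCV 4.12 (cv2) and the standard library are available. Lean on these libraries where they do the work, as an engineer would, in place of code of your own. Each camera call takes 0.05 s, during which the arm holds its last target. There are 200 camera calls.

TASK

Set the white spray can down gently in the empty bay of the green crate, and latch the crate's gate: with the latch bar lifted by its red knob over the lip of the catch, press the gate in against the spring pad just far enough and lower the bar fully home between lip and pad. Do not over-press the pad, leave the grease pot and the screw jar where they are, and let go of everything.

Things in the scene. Friction and masses are not known exactly. Their poses are not given: they have to be found in the camera images.
- crate: open-topped green mesh crate bolted to the bench: 300 mm wide (y), 160 deep (x), walls 125 high, floor sheet 6 thick. Origin: centre of its underside. Its -x is the open front with the gate, +y its hinge side, z up. Inner wall faces at y=+-137, x=+67; 20 mm posts centred at x=+-70, y=+-140. A divider 81 high at y=-8 parts the empty bay (+y) from the bay with the grease pot (-y).
- bay (a point): centre of the empty bay's floor, on the floor sheet, at (0, 61, 6) mm in the crate's frame; the bay is about 143 mm wide in y and 137 mm deep in x
- spray_can: loose white spray can with blue cap, standing; 200 mm high, body diameter 60 mm up to 160 mm height, cap diameter 51 mm above; 0.23 to 0.46 kg; origin at the centre of its underside, z along the can
- gate (a joint): opening angle of the gate, rad. Latched it reads -0.06 to 0.06, depending on how the catch is set; it grows as the free end swings outward (crate -x); range -0.08 to 1.1; slight friction, stays where it is left. Green mesh panel 250 mm long, 12 mm thick, top edge 125 mm above the bench, bottom 12 mm above it.
- gate_hinge (a point): point on the gate's upright hinge axis at bench height, at (-109, 140, 0) mm in the crate's frame. At gate = 0 the gate runs from here along crate -y; seen from above it opens clockwise about this axis.
- latch_bar (a joint): angle of the latch bar, rad: 0 level, positive lifted, range -0.06 to 0.35. Let go, it falls (0.28 kg, little friction) to a rest pin at -0.06. Home in the catch it is level (0 +-0.01); standing on the catch's lip it reads about 0.06. Flat steel bar 8 mm thick, 22 mm high, on the gate's outer face, its mid-plane 12 mm outside the hinge axis; it reaches 308 mm from that axis.
- bar_pivot (a point): pin about which the latch bar turns, on the gate's outer face: 80 mm from the hinge axis along the gate, 95 mm above the bench, on the bar's mid-line; the pin points along the gate's normal
- knob (a point): centre of the latch bar's red ball knob, diameter 26 mm, on a 10 mm stem standing on the bar 100 mm from its pivot (180 mm from the hinge axis), 85 mm above the bar's mid-line: 180 mm above the bench when the bar is level. Raising the knob 10 mm raises the bar 20 mm at the catch.
- catch (a point): nominal place of the catch (striker) on the front post at crate -y: crate (-121, -140, 84) mm, under the middle of the seated bar, 280 mm from the hinge axis. The real catch is bolted through slots and sits up to 16 mm further in or out along crate x than this point says: find it by touch.
- lip_top (a point): nominal top of the catch's lip, crate (-127, -140, 96) mm, shifted along crate x with the catch. The catch is a bare metal channel 24 mm wide: floor 84 mm above the bench; square lip on the outer side (crate -x), 12 mm above the floor; black spring pad on the inner side, up to 132 mm above the bench. Carry the bar 15 to 30 mm above level at the catch: over the lip but still facing the pad.
- spring_pad (a joint): how far the spring pad is pushed in, m; 0 free, stop at 0.011; 0.9 N per mm. Lip and free pad stand 4.5 mm apart, the bar is 8 mm: push the pad in at least 3.5 mm (3.2 N at the catch) so that the bar clears the lip; over 7.5 mm (6.8 N) strains the spring. At the knob that is 5 to 11 N, plus 1 to 3 N of hinge drag and grip. Bar home and let go: the pad nips it, about 0.0035.
- grease_pot: loose yellow grease pot with white lid, diameter 102 mm, 115 mm high, standing in the crate's other bay; origin at the centre of its underside
- screw_jar: loose brown jar of screws with grey lid, diameter 70 mm, 95 mm high, standing on the bench left of the crate; origin at the centre of its underside
There are look-alikes about, which are no part of the job. There is more than one size of the spray_can; the job needs the middle-sized.

How it is judged:
By the outcome, as a careful person would: the job done as asked, in the order asked, and still so for the second after the job is handed in, with the robot touching nothing.
It also fails if it takes over 67 s, if anything falls off the work surface, if the arm or the gripper's body presses on something with over 40 N, if the wrist force passes 120 N, or if a joint passes its speed limit or range.

## Working session

There is one attempt and no reset: what is moved stays moved. The work goes in short steps, Python scripts to look and compute and a tool call to move; the robot and the scene stay as the last step left them, time stands still between calls to the robot, and variables do not carry over. Pictures are saved under pics/ and viewed, about 8 in all and at most 12, crops included, and the job is handed in when it is done.

Besides the shell and the picture viewer there is one more tool, called after "Request:" as a command line: name --argument value ..., lists and objects as JSON in quotes. play_rows: Moves the arm, as the interface text tells. Its arguments: {"type":"object","properties":{"moves":{"type":"array"},"squeeze":{"type":"number"}},"required":["moves"]}

```bash
mkdir -p pics; ls
cat > h.py <<'E'
from rig import *
import numpy as np, cv2
def snap(name,fn):
    f=grab_frame(name); cv2.imwrite('pics/'+fn,f['pixels'][:,:,::-1]); np.savez('pics/'+fn+'.npz',K=f['intrinsics'],R=f['R'],t=f['t'],p=f['pixels']); return f
def load(fn):
    return dict(np.load('pics/'+fn+'.npz'))
def g(f,k): return np.array(f['intrinsics'] if k=='K' and 'intrinsics' in f else f[k],float)
def ray(f,u,v,z):
    K,R,t=g(f,'K'),g(f,'R'),g(f,'t'); c=-R.T@t; d=R.T@np.linalg.inv(K)@np.array([u,v,1.]); return c+d*(z-c[2])/d[2]
def proj(f,X):
    K,R,t=g(f,'K'),g(f,'R'),g(f,'t'); p=K@(R@np.array(X,float)+t); return p[:2]/p[2]
E
python3 - <<'E'
from h import *
s=sense(); print(s)
a=snap('scene','s0.png');b=snap('top','t0.png')
for f in (a,b): print(-np.array(f['R']).T@f['t'], np.array(f['R'])[2], f['intrinsics'][0][0])
cv2.imwrite('pics/both.png',cv2.resize(np.vstack([a['pixels'],b['pixels']])[:,:,::-1],None,fx=.75,fy=.75))
E
```

```text
pics
{'clock': 0.0, 'qpos': array([-1.13741687e+00,  3.53676304e-01,  1.63415595e+00,  3.02288134e-05,
        1.15518629e+00, -2.39789130e-03]), 'qvel': array([-0.00061487, -0.00044534, -0.00151449,  0.00127989,  0.00143835,
        0.00037968]), 'joint_efforts': array([ 9.45176362e-04, -6.05254555e+01, -3.42063117e+01,  1.97244804e-04,
        9.39247780e-03,  2.07114232e-05]), 'eef_pos': array([ 263.62760303, -566.14299637,  230.53476008]), 'tcp_rot': array([-3.14016683e+00, -3.10570608e-05,  4.35765103e-01]), 'contact_force': array([-1.23738299,  0.59897397, -0.0163739 ]), 'wrist_torque': array([-0.04709784,  0.03586042, -0.05923274]), 'opening': 1.002015858249321}
[-163.30255104  679.68528857  886.23856277] [ 0.57347914 -0.56351852 -0.59461631] 463.1444414861013
[ 456.80234181  -29.0225373  1194.32190906] [ 0.0646806   0.01931721 -0.99771903] 399.1302845247574
```

View pics/both.png

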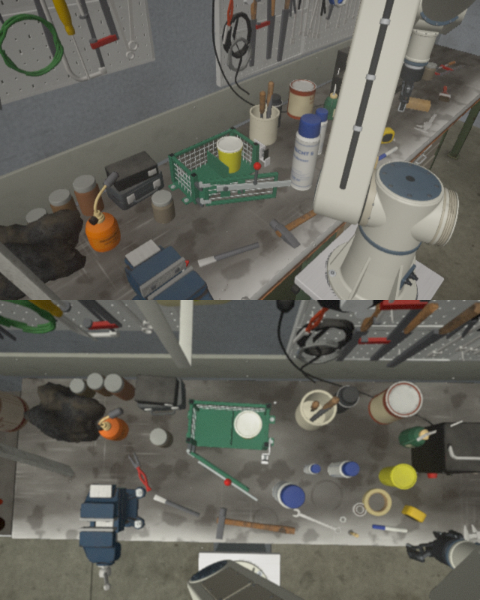

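The picture shows the crate in the top view at about (305,165) full-res, with the gate open and its red knob at (303,242). Three can-like objects stand to its right, at about (388,262), (418,225) and (464,225). I'll take a closer crop.

Run:
```python
from h import *
a=load('s0.png');b=load('t0.png')
c1=cv2.resize(b['p'][120:300,220:560,::-1],None,fx=2.3,fy=2.3,interpolation=cv2.INTER_CUBIC)
c2=cv2.resize(a['p'][120:280,210:450,::-1],None,fx=1.2,fy=1.2,interpolation=cv2.INTER_CUBIC)
o=np.zeros((c1.shape[0]+c2.shape[0],max(c1.shape[1],c2.shape[1]),3),np.uint8)
o[:c1.shape[0],:c1.shape[1]]=c1;o[c1.shape[0]:,:c2.shape[1]]=c2
# blob lists top
hsv=cv2.cvtColor(b['p'],cv2.COLOR_RGB2HSV)
for n,lo,hi in (('blue',(105,110,50),(125,255,255)),('red',(0,170,120),(6,255,255)),('green',(70,90,30),(90,255,200))):
    m=cv2.inRange(hsv,lo,hi); k,_,st,ce=cv2.connectedComponentsWithStats(m)
    for i in range(1,k):
        if st[i,4]>25: print(n,st[i],ce[i].round(1))
cv2.imwrite('pics/c1.png',o); print(o.shape)
```

```text
blue [457 216  21  18 302] [467.  224.7]
blue [415 220  11  10  86] [420.2 224.7]
blue [375 247  31  30 686] [390.3 261.8]
blue [497 300  16   6  52] [504.3 302.4]
red [124  30  23   5  47] [134.3  32.6]
red [571 231  11   6  46] [575.3 233.5]
red [299 239   8   8  48] [302.9 242.7]
red [191 242   9  12  30] [195.9 248. ]
green [258 134  97   9 298] [304.3 138.4]
green [249 138  10  45 149] [253.  160.5]
green [ 260  145  101   54 3340] [300.2 173.6]
green [544 178  10   8  33] [547.9 181.8]
green [255 203  76  51 291] [292.7 228.1]
(606, 782, 3)
```

View pics/c1.png

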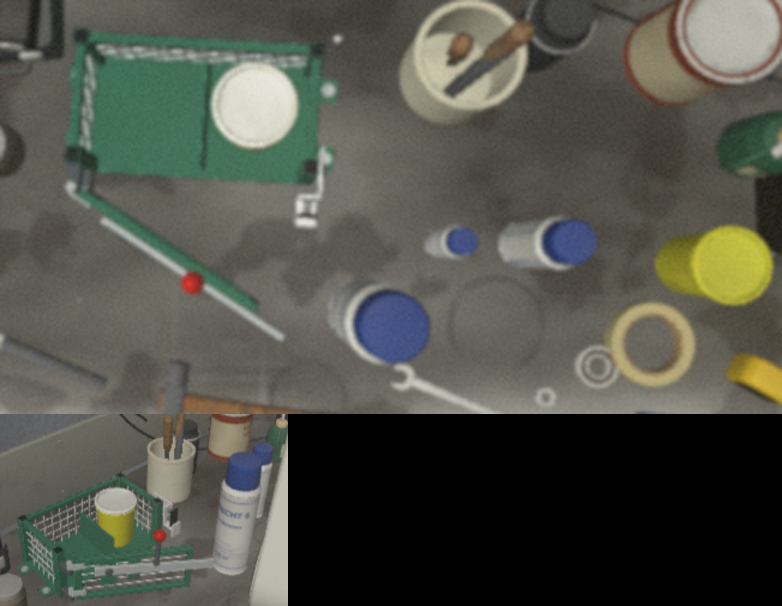

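```bash
cat > geo.py <<'E'
from h import *
b=load('t0.png')
e=lambda x,y:(x/2.3+220,y/2.3+120)
loc=np.array([[70,140],[70,-140],[-70,140],[-70,-140]],float)
px=[e(84,38),e(319,50),e(75,155),e(312,168)]
W=np.array([ray(b,*p,125)[:2] for p in px])
d=W-W.mean(0); l=loc
th=np.arctan2((l[:,0]*d[:,1]-l[:,1]*d[:,0]).sum(),(l*d).sum())
C=np.array([[np.cos(th),-np.sin(th)],[np.sin(th),np.cos(th)]]); c0=W.mean(0)
def cw(x,y): return c0+C@np.array([x,y],float)
def wc(p): return C.T@(np.array(p)[:2]-c0)
E
python3 - <<'E'
from geo import *
print(W,'th',th,'c',c0,'res',W-np.array([cw(*q) for q in loc]))
print('bay',cw(0,61),'hinge',cw(-109,140))
k=ray(b,302.9,242.7,174); kc=wc(k); print('knob',k,'crate',kc)
r=kc-[-109,140]; print('r',np.hypot(*r))
print('catch px white', wc(ray(b,*e(307,210),110)))
# gate tip / bar
for q in ((283,338),(105,221)): print('bar',wc(ray(b,*e(*q),100)))
for n,(u,v),z in (('mid',(467,224.7),200),('small',(420.2,224.7),130),('big',(390.3,261.8),260),('smallb',(415,225),0)):
    P=ray(b,u,v,z); print(n,P, np.hypot(*P[:2]))
a=load('s0.png')
hsv=cv2.cvtColor(a['p'],cv2.COLOR_RGB2HSV); m=cv2.inRange(hsv,(105,110,50),(125,255,255)); k,_,st,ce=cv2.connectedComponentsWithStats(m)
for i in range(1,k):
    if st[i,4]>25: print('scene blue',st[i],ce[i].round(1))
m=cv2.inRange(hsv,(0,170,120),(6,255,255)); k,_,st,ce=cv2.connectedComponentsWithStats(m)
for i in range(1,k):
    if st[i,4]>25: print('scene red',st[i],ce[i].round(1))
P=ray(b,467,224.7,200); print('mid in scene',proj(a,P))
P=ray(b,390.3,261.8,260); print('big in scene',proj(a,P))
print('knob in scene',proj(a,ray(b,302.9,242.7,174)))
for q,w in zip(loc,W): print('post scene',proj(a,[*w,125]))
E
```

```text
[[ 714.43726732  177.03814494]
 [ 703.10353829 -101.07261734]
 [ 575.0011613   184.00035951]
 [ 563.39383378  -94.2352173 ]] th -0.04285352793652917 c [638.98395017  41.43266746] res [[-0.48007563 -1.26716354]
 [ 0.18151096  0.36501404]
 [-0.04471172 -0.30260678]
 [ 0.34327639  1.20475627]]
bay [641.59721536 102.37666507] hinge [536.08167782 185.9737424 ]
knob [429.5651978   41.78566754 174.        ] crate [-209.24161357   -8.61890983]
r 179.26505919442278
catch px white [-118.26674001 -136.37490572]
bar [-270.61473369 -116.68102394]
bar [-144.63960131  103.3145166 ]
mid [ 480.9830047 -365.4440456  200.       ] 604.0645671383566
small [ 480.84919832 -265.7765354   130.        ] 549.4116109940757
big [ 390.94473224 -167.81079872  260.        ] 425.43888848234786
smallb [ 482.6642934  -279.27844359    0.        ] 557.6390133233535
scene blue [421 148  15  14  99] [428.2 153.8]
scene blue [399 160  28  23 439] [410.8 171.6]
scene red [338 216  10  10  69] [342.4 220.8]
mid in scene [427.65395551 147.53104659]
big in scene [413.14631499 166.73013024]
knob in scene [342.10186411 221.09314811]
post scene [230.29173683 206.26502896]
post scene [310.53035363 170.37308047]
post scene [259.73701482 232.84100106]
post scene [341.843071   191.61035585]
```

Which one to take: the candidates by top-view pixel are the large can at (390,262), the small one at (420,225) and the middle one at (467,225). The middle one's cap is 21 px wide, and 51 mm at z = 200 should span 20.5 px, so I choose that one. I'll go above it and look from close by.

Request:
play_rows --moves '[[[0.014,-0.0045,-0.007],[0,0,0],100],[[0.028,-0.009,-0.007],[0,0,0],100],[[0.028,-0.009,-0.007],[0,0,0],100],[[0.028,-0.009,-0.007],[0,0,0],100],[[0.028,-0.009,-0.007],[0,0,0],100],[[0.028,-0.009,-0.007],[0,0,0],100],[[0.028,-0.009,-0.007],[0,0,0],100],[[0.028,-0.009,-0.007],[0,0,0],100],[[0.028,-0.009,-0.007],[0,0,0],100],[[0.028,-0.009,-0.007],[0,0,0],100],[[0.0145,-0.0045,0],[0,0,0],100],[[0,0,0],[0,0,0],100],[[0,0,0],[0,0,0],100]]'

```text
clock: 1.4
eef_pos: [479.8, -366.4, 300.9]
tcp_rot: [-3.141, 0.001, 0.437]
contact_force: [0.0, 0.9, -0.7]
opening: 0.997
```

Run:
```python
from h import *
s=sense(); print(s['clock'],s['eef_pos'],s['tcp_rot'],s['contact_force'])
f=snap('wrist','w1.png'); R=np.array(f['R']);print(-R.T@f['t'],R[2])
hsv=cv2.cvtColor(f['pixels'],cv2.COLOR_RGB2HSV); m=cv2.inRange(hsv,(105,110,50),(125,255,255)); k,_,st,ce=cv2.connectedComponentsWithStats(m)
for i in range(1,k):
    if st[i,4]>50:
        x,y,w,h=st[i,:4]; print(st[i],ce[i].round(1),ray(f,*ce[i],200)); 
        (cx,cy),r=cv2.minEnclosingCircle(np.argwhere(_==i)[:,::-1].astype(np.float32)); print(cx,cy,r,ray(f,cx,cy,200))
```

```text
1.4 [ 479.7970513  -366.35085152  300.91128988] [-3.14108541e+00  7.70552166e-04  4.36706456e-01] [ 0.04936267  0.86128742 -0.7489906 ]
[ 544.40026164 -334.47736963  442.8589422 ] [-0.25693679 -0.119999   -0.95894928]
[ 211  118   38   35 1053] [229.3 134.8] [ 497.45330115 -283.69992741  200.        ]
229.37603759765625 134.45867919921875 19.16975212097168 [ 497.70054646 -283.68006661  200.        ]
[   0  157   55  110 4356] [ 22.3 211.9] [ 372.68394365 -157.16597892  200.        ]
1.5 211.5 54.52073669433594 [ 366.0878698  -142.30980397  200.        ]
[ 298  163   60   66 3128] [327.6 195.8] [ 485.97728909 -369.09042574  200.        ]
327.28106689453125 195.43508911132812 32.77667236328125 [ 486.11968293 -368.75651091  200.        ]
[346 321  28  20 279] [359.5 330.4] [ 386.51498397 -447.54087721  200.        ]
359.5 330.0 14.840922355651855 [ 386.88936021 -447.36237406  200.        ]
```

View pics/w1.png

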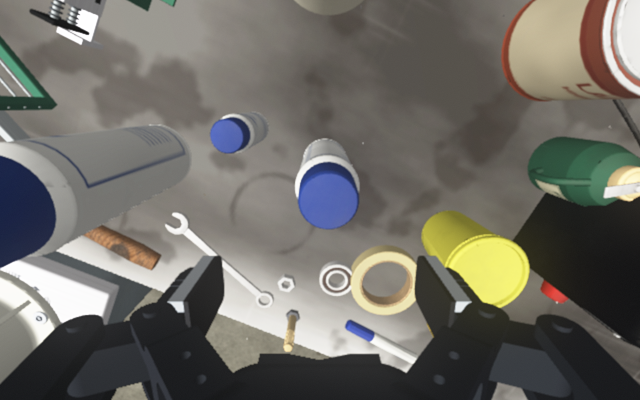

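The wrist view confirms the choice: the middle can's cap is at (328,198) with the small can at (230,135) beside it, clear of the jaws. I'll go down onto the cap and grip.

Request:
play_rows --moves '[[[0.001,0.0035,0.015],[0,0,0],100],[[0,0,0.03],[0,0,0],100],[[0,0,0.035],[0,0,0],100],[[0,0,0.035],[0,0,0],100],[[0,0,0.024],[0,0,0],100],[[0,0,0.01],[0,0,0],100],[[0,0,0],[0,0,0],50],[[0,0,0],[0,0,0],50],[[0,0,0],[0,0,0],50],[[0,0,0],[0,0,0],50],[[0,0,0],[0,0,0],50],[[0,0,0],[0,0,0],50]]' --squeeze 40

```text
clock: 2.65
eef_pos: [483.5, -370.1, 153.8]
tcp_rot: [3.139, -0.001, 0.436]
contact_force: [-0.6, -1.9, 5.9]
opening: 0.592
```

Request:
play_rows --moves '[[[0,0,0],[0,0,0],35],[[0,0,0],[0,0,0],35],[[0,0,0],[0,0,0],35],[[0,0,-0.005],[0,0,0],35],[[0,0,-0.02],[0,0,0],35],[[0,0,-0.025],[0,0,0],35],[[0,0,0],[0,0,0],35],[[0,0,0],[0,0,0],35]]' --squeeze 45

```text
clock: 3.45
eef_pos: [482.3, -369.1, 202.0]
tcp_rot: [-3.141, -0.0, 0.436]
contact_force: [-1.1, 0.2, -4.0]
opening: 0.588
```

Run:
```python
from h import *
s=sense(); print(s['clock'],s['eef_pos'],s['tcp_rot'],s['contact_force'],s['wrist_torque'],s['opening'])
f=snap('wrist','w2.png')
a=snap('scene','s2.png')
hsv=cv2.cvtColor(a['pixels'],cv2.COLOR_RGB2HSV); m=cv2.inRange(hsv,(105,110,50),(125,255,255)); k,_,st,ce=cv2.connectedComponentsWithStats(m)
for i in range(1,k):
    if st[i,4]>25: print('scene blue',st[i],ce[i].round(1))
```

```text
3.45 [ 482.29693353 -369.0753448   202.03503172] [-3.14149989e+00 -5.09728888e-05  4.35865474e-01] [-1.09704374  0.15502477 -4.00408227] [0.00762328 0.0547075  0.00774355] 0.5880466929213801
scene blue [543  49  10   7  52] [547.6  52. ]
scene blue [562  51  12  10  85] [567.5  56. ]
scene blue [399 159  23  24 414] [409.8 171.9]
```

Lifted at about 0.4 kg. I'll raise it, turn the jaws and carry it to above the bay.

Request:
play_rows --moves '[[[0,0,-0.012],[0,0,-0.05],35],[[0,0,-0.02],[0,0,-0.08],35],[[0,0,-0.02],[0,0,-0.08],35],[[0,0,-0.02],[0,0,-0.08],35],[[0,0,-0.02],[0,0,-0.08],35],[[0,0,-0.02],[0,0,-0.08],35],[[0,0,-0.016],[0,0,-0.07],35],[[0,0,0],[0,0,-0.04],35],[[0,0,0],[0,0,0],35]]'

```text
clock: 4.45
eef_pos: [482.2, -369.1, 329.2]
tcp_rot: [-3.14, -0.0, 0.996]
contact_force: [0.0, -0.0, -3.2]
opening: 0.588
```

Request:
play_rows --moves '[[[0.01,-0.0025,0],[0,0,0],35],[[0.022,-0.0055,0],[0,0,0],35],[[0.032,-0.008,0],[0,0,0],35],[[0.034,-0.0088,0],[0,0,0],35],[[0.034,-0.0088,0],[0,0,0],35],[[0.034,-0.0088,0],[0,0,0],35],[[0.034,-0.0088,0],[0,0,0],35],[[0.034,-0.0088,0],[0,0,0],35],[[0.034,-0.0088,0],[0,0,0],35],[[0.034,-0.0088,0],[0,0,0],35],[[0.034,-0.0088,0],[0,0,0],35],[[0.034,-0.0088,0],[0,0,0],35],[[0.034,-0.0088,0],[0,0,0],35],[[0.034,-0.0088,0],[0,0,0],35],[[0.025,-0.0065,0],[0,0,0],35],[[0.014,-0.0035,0],[0,0,0],35],[[0.005,-0.0015,0],[0,0,0],35],[[0,0,0],[0,0,0],35],[[0,0,0],[0,0,0],35]]'

```text
clock: 6.35
eef_pos: [639.9, 101.7, 330.1]
tcp_rot: [-3.141, 0.001, 0.995]
contact_force: [0.2, -0.2, -2.7]
opening: 0.588
```

Run:
```python
from h import *
s=sense(); print(s['clock'],s['eef_pos'],s['tcp_rot'],s['contact_force'],s['opening'])
b=snap('top','t2.png');a=snap('scene','s3.png')
cv2.imwrite('pics/v3.png',np.vstack([a['pixels'][100:300,150:550],b['pixels'][100:300,180:580]])[:,:,::-1])
```

```text
6.35 [639.94983293 101.73623894 330.07588077] [-3.14140456e+00  8.30303977e-04  9.94952994e-01] [ 0.15245904 -0.18052907 -2.73135265] 0.5884505937705208
```

View pics/v3.png

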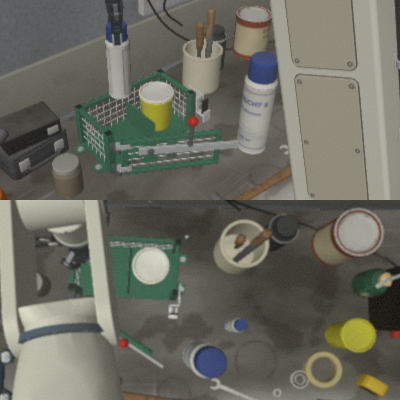

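The can hangs upright over the bay, at about (118,70) in the crop. I'll lower it, slowly near the floor.

Request:
play_rows --moves '[[[0,0,0.01],[0,0,0],35],[[0,0,0.022],[0,0,0],35],[[0,0,0.03],[0,0,0],35],[[0,0,0.03],[0,0,0],35],[[0,0,0.03],[0,0,0],35],[[0,0,0.022],[0,0,0],35],[[0,0,0.012],[0,0,0],35],[[0,0,0.006],[0,0,0],35],[[0,0,0.002],[0,0,0],35],[[0,0,0.001],[0,0,0],35],[[0,0,0.001],[0,0,0],35]]'

```text
clock: 7.55
eef_pos: [641.1, 102.8, 165.4]
tcp_rot: [3.14, -0.001, 0.996]
contact_force: [0.7, -0.3, -2.7]
opening: 0.586
```

Request:
play_rows --moves '[[[0,0,0.001],[0,0,0],35],[[0,0,0.001],[0,0,0],35],[[0,0,0.001],[0,0,0],35],[[0,0,0],[0,0,0],35]]'

```text
clock: 7.95
eef_pos: [640.2, 102.8, 161.2]
tcp_rot: [-3.142, 0.0, 0.996]
contact_force: [0.0, -0.6, -2.4]
opening: 0.579
```

Request:
play_rows --moves '[[[0,0,0.001],[0,0,0],35],[[0,0,0.0005],[0,0,0],35],[[0,0,0],[0,0,0],35]]'

```text
clock: 8.25
eef_pos: [640.4, 102.8, 159.9]
tcp_rot: [3.142, -0.0, 0.996]
contact_force: [-0.7, -0.6, -3.3]
opening: 0.587
```

Request:
play_rows --moves '[[[0,0,0.0005],[0,0,0],35],[[0,0,0.0005],[0,0,0],35],[[0,0,0],[0,0,0],35]]'

```text
clock: 8.55
eef_pos: [640.6, 102.9, 159.7]
tcp_rot: [3.141, -0.001, 0.996]
contact_force: [-0.8, 0.4, 5.6]
opening: 0.589
```

It's on the floor. I'll open and rise.

Request:
play_rows --moves '[[[0,0,0],[0,0,0],60],[[0,0,0],[0,0,0],63],[[0,0,0],[0,0,0],70],[[0,0,0],[0,0,0],80],[[0,0,0],[0,0,0],100],[[0,0,0],[0,0,0],100],[[0,0,0],[0,0,0],100],[[0,0,-0.01],[0,0,0],100],[[0,0,-0.03],[0,0,0],100],[[0,0,-0.045],[0,0,0],100],[[0,0,-0.035],[0,0,0],100],[[0,0,-0.015],[0,0,0],100],[[0,0,0],[0,0,0],100]]'

```text
clock: 9.85
eef_pos: [641.5, 102.9, 296.6]
tcp_rot: [3.138, -0.003, 0.996]
contact_force: [-0.3, -0.8, -0.6]
opening: 1.002
```

Run:
```python
from geo import *
s=sense(); print(s['clock'],s['eef_pos'],s['tcp_rot'],s['contact_force'],s['opening'])
f=snap('wrist','w4.png')
hsv=cv2.cvtColor(f['pixels'],cv2.COLOR_RGB2HSV)
for n,lo,hi,z in (('blue',(105,110,50),(125,255,255),206),('red',(0,170,100),(6,255,255),174)):
  m=cv2.inRange(hsv,lo,hi); k,_,st,ce=cv2.connectedComponentsWithStats(m)
  for i in range(1,k):
    if st[i,4]>50: P=ray(f,*ce[i],z); print(n,st[i],ce[i].round(1),P,wc(P))
a=grab_frame('scene')
hsv=cv2.cvtColor(a['pixels'],cv2.COLOR_RGB2HSV);m=cv2.inRange(hsv,(0,170,120),(6,255,255)); k,_,st,ce=cv2.connectedComponentsWithStats(m)
for i in range(1,k):
    if st[i,4]>25: print('scene red',st[i],ce[i].round(1))
```

```text
9.85 [641.45322658 102.93230642 296.64350942] [ 3.13814221 -0.00315602  0.99574927] [-0.27649622 -0.84118034 -0.60327556] 1.001711256334449
blue [ 289  168   62   68 3317] [319.2 201.5] [642.96698833 106.72305574 206.        ] [ 1.18231425 65.40108201]
red [ 33  21  35  82 538] [51.9 70.7] [524.41487691 295.73737683 174.        ] [-125.35840937  249.16305295]
red [ 42  34  16  47 245] [48.5 55.8] [530.00098782 304.50711697 174.        ] [-120.1531262   258.16405314]
scene red [338 216  10  10  67] [342.4 220.8]
```

View pics/w4.png

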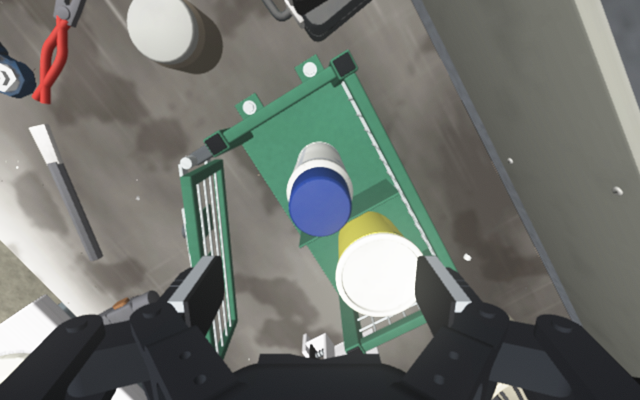

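The wrist view shows the can standing upright in the bay, cap at (320,201), and the pot in place. Next I'll go above the knob.

Request:
play_rows --moves '[[[-0.008,-0.007,0],[0,0,0],100],[[-0.018,-0.016,0],[0,0,0],100],[[-0.025,-0.022,0],[0,0,0],100],[[-0.025,-0.022,0],[0,0,0],100],[[-0.025,-0.022,0.005],[0,0,0],100],[[-0.025,-0.022,0.01],[0,0,0],100],[[-0.02,-0.017,0.01],[0,0,0],80],[[-0.014,-0.011,0.008],[0,0,0],70],[[-0.006,-0.005,0.003],[0,0,0],70],[[0,0,0],[0,0,0],70],[[0,0,0],[0,0,0],70]]'

```text
clock: 11.05
eef_pos: [429.8, 41.9, 257.8]
tcp_rot: [3.141, -0.0, 0.996]
contact_force: [0.6, -0.4, -1.1]
opening: 0.7
```

Run:
```python
from geo import *
s=sense(); print(s['clock'],s['eef_pos'],s['tcp_rot'],s['contact_force'],s['opening'])
f=snap('wrist','w5.png')
hsv=cv2.cvtColor(f['pixels'],cv2.COLOR_RGB2HSV)
m=cv2.inRange(hsv,(0,150,60),(8,255,255)); k,_,st,ce=cv2.connectedComponentsWithStats(m)
for i in range(1,k):
    if st[i,4]>50: P=ray(f,*ce[i],174); print(st[i],ce[i].round(1),P,wc(P))
# refine with w4 points
w=load('w4.png')
for n,p,z in (('post+-',(344,66),125),('post--',(217,144),125),('hinge',(186,162),130)): P=ray(w,*p,z); print(n,P,wc(P))
```

```text
11.05 [429.75851239  41.90504622 257.79373328] [ 3.14143178e+00 -3.04109560e-04  9.95660750e-01] [ 0.62381172 -0.40614758 -1.11480845] 0.6995043973477325
[305 192  35  35 925] [322.  209.2] [430.47152744  41.31253219 174.        ] [-208.31584669   -9.05278326]
post+- [717.89194374 180.75394964 125.        ] [ 72.8669691  142.57382626]
post-- [579.64127611 187.84399262 125.        ] [-65.56051485 143.73464438]
hinge [545.93415705 190.09381656 130.        ] [-99.33307173 144.53837592]
```

View pics/w5.png

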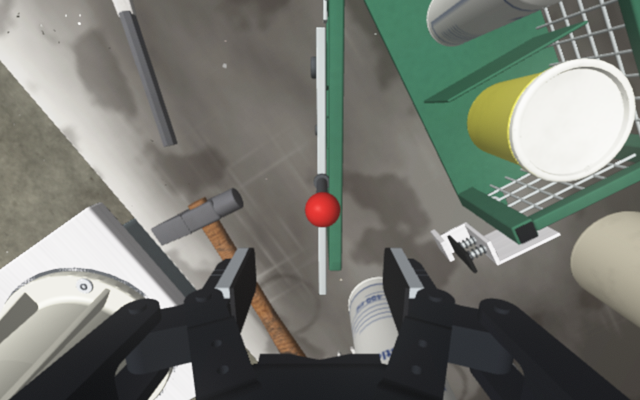

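The knob is at (322,209) in the wrist view, with the bar running straight up the image at u≈321, so the tool x axis lies along the gate. The catch (lip, pad and spring) is at about (460,247) by the front post.

Run:
```python
from geo import *
f=load('w5.png')
p1=ray(f,320.5,60,106);p2=ray(f,322,285,106-12); d=(p1-p2)[:2]; print(p1,p2,np.hypot(*d), 'bar angle world',np.arctan2(d[1],d[0]))
p=ray(f,525,232,125);print('post--',p,wc(p))
for n,q,z in (('post',(525,232),125),('padtop',(455,237),132),('padbot',(478,266),132),('lip',(436,233),96),('lip2',(452,262),96)):
    P=ray(f,*q,z);print(n,P,wc(P))
cv2.imwrite('pics/w5c.png',cv2.resize(f['p'][180:300,400:580,::-1],None,fx=4,fy=4,interpolation=cv2.INTER_CUBIC))
```

```text
[489.03492914 133.19026453 106.        ] [371.35332727 -51.77766228  94.        ] 219.23068527875162 bar angle world 1.0041643193660754
post-- [564.9704382  -90.70011886 125.        ] [ -68.28493912 -135.18224833]
post [564.9704382  -90.70011886 125.        ] [ -68.28493912 -135.18224833]
padtop [508.47547538 -56.35169233 132.        ] [-126.19953627 -103.28562366]
padbot [513.3953285  -93.55468784 132.        ] [-119.69040824 -140.24369561]
lip [499.82520278 -63.57558771  96.        ] [-134.53239264 -110.87346824]
lip2 [ 498.93484688 -101.28318588   96.        ] [-133.80652205 -148.58459134]
```

View pics/w5c.png

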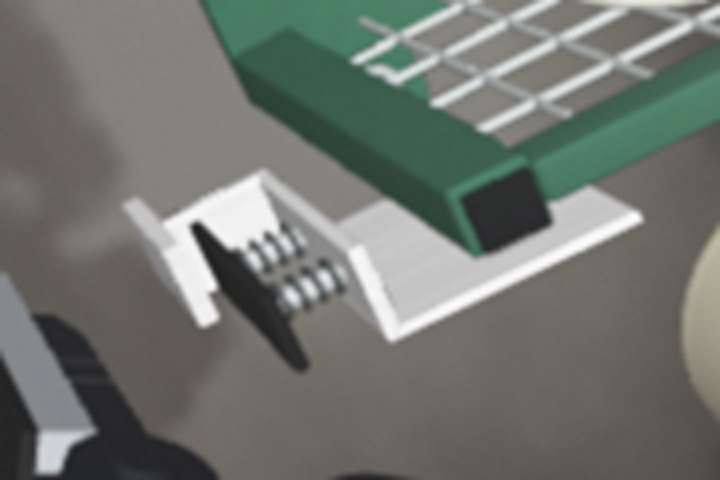

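Request:
play_rows --moves '[[[0,0.001,0.01],[0,0,0],70],[[0,0,0.025],[0,0,0],70],[[0,0,0.03],[0,0,0],70],[[0,0,0.024],[0,0,0],70],[[0,0,0.012],[0,0,0],60],[[0,0,0.005],[0,0,0],50],[[0,0,0],[0,0,0],40],[[0,0,0],[0,0,0],33],[[0,0,0],[0,0,0],24],[[0,0,0],[0,0,0],20],[[0,0,0],[0,0,0],20],[[0,0,0],[0,0,0],20],[[0,0,0],[0,0,0],20]]' --squeeze 25

```text
clock: 12.4
eef_pos: [431.0, 41.3, 152.6]
tcp_rot: [3.14, -0.001, 0.996]
contact_force: [0.3, -1.1, 7.4]
opening: 0.283
```

Run:
```python
from h import *
s=sense(); print(s['clock'],s['eef_pos'],s['tcp_rot'],s['contact_force'],s['opening'])
```

```text
12.4 [430.9507757   41.27384925 152.64763299] [ 3.13992197e+00 -1.25742797e-03  9.95856791e-01] [ 0.26487161 -1.09586831  7.40302558] 0.2825780038654682
```

Request:
play_rows --moves '[[[0.001,0,-0.001],[0,0,0],20],[[0.0016,0,-0.0018],[0,0,0],20],[[0.0016,0,-0.0018],[0,0,0],20],[[0.0016,0,-0.0018],[0,0,0],20],[[0.0018,0,-0.002],[0,0,0],20],[[0.0018,0,-0.002],[0,0,0],20],[[0.0018,0,-0.002],[0,0,0],20],[[0.0018,0,-0.002],[0,0,0],20],[[0.0018,0,-0.0018],[0,0,0],20],[[0,0,0],[0,0,0],20],[[0,0,0],[0,0,0],20]]'

```text
clock: 13.5
eef_pos: [437.8, 53.7, 167.9]
tcp_rot: [-3.141, 0.0, 0.996]
contact_force: [-3.1, -3.2, 0.4]
opening: 0.284
```

Run:
```python
from h import *
s=sense(); print(s['clock'],s['eef_pos'],s['tcp_rot'],s['contact_force'],s['opening'])
f=snap('wrist','w6.png');a=snap('scene','s6.png')
c=cv2.resize(a['pixels'][180:300,230:430],None,fx=3.2,fy=3.2,interpolation=cv2.INTER_CUBIC)
cv2.imwrite('pics/v6.png',c[:,:,::-1])
```

```text
13.5 [437.8197334   53.68408557 167.88575668] [-3.14118279e+00  3.42439724e-04  9.96101451e-01] [-3.06701122 -3.18917453  0.39050122] 0.28409626139809313
```

View pics/v6.png

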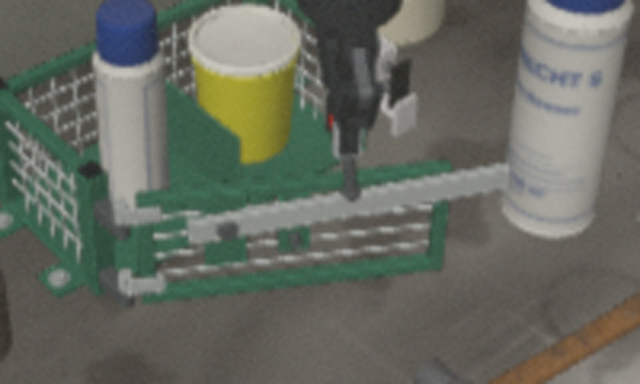

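The bar is lifted (it slopes up towards the catch end in the crop). I'll swing the gate in along its arc, stopping short of the catch.

Request:
play_rows --moves '[[[-0.00015,0.0034,0],[0,0,-0.02],20],[[-0.00034,0.0068,0],[0,0,-0.04],20],[[-0.00034,0.0068,0],[0,0,-0.04],20],[[-0.00034,0.0068,0],[0,0,-0.04],20],[[-0.00034,0.0068,0],[0,0,-0.04],20],[[-0.00015,0.0034,0],[0,0,-0.02],20],[[0,0,0],[0,0,0],20]]'

```text
clock: 14.3
eef_pos: [468.2, 35.8, 168.1]
tcp_rot: [3.14, -0.0, 1.196]
contact_force: [-1.2, -3.3, 0.2]
opening: 0.288
```

```bash
cat > st.py <<'E'
from h import *
H=np.array([539.6,190.6])
def st():
    s=sense(); y=s['tcp_rot'][2]; h=np.array([np.cos(y),np.sin(y)]); n=np.array([h[1],-h[0]])
    r=s['eef_pos'][:2]-H; F=s['contact_force']
    ang=np.arctan2(-r[1],-r[0]); 
    print('t %.2f'%s['clock'],s['eef_pos'].round(1),'yaw %.3f rot %s'%(y,s['tcp_rot'][:2].round(3)),'a %.1f n %.1f'%(-r@h,-r@n),'R %.1f'%np.hypot(*r),'F_h %.1f F_n %.1f Fz %.1f'%(F[:2]@h,F[:2]@n,F[2]),'op %.3f'%s['opening'],'tq',s['wrist_torque'].round(2))
E
python3 -c "from st import *; st()"
```

```text
t 14.30 [468.2  35.8 168.1] yaw 1.196 rot [ 3.14 -0.  ] a 170.2 n 9.8 R 170.5 F_h -3.5 F_n 0.1 Fz 0.2 op 0.288 tq [-0.56  0.17  0.03]
```

Request:
play_rows --moves '[[[-0.00015,0.0034,0],[0,0,-0.02],20],[[-0.00034,0.0068,0],[0,0,-0.04],20],[[-0.00034,0.0068,0],[0,0,-0.04],20],[[-0.00034,0.0068,0],[0,0,-0.04],20],[[-0.00034,0.0068,0],[0,0,-0.04],20],[[-0.00015,0.0034,0],[0,0,-0.02],20],[[0,0,0],[0,0,0],20]]'

```text
clock: 15.0
eef_pos: [499.9, 24.6, 168.1]
tcp_rot: [3.141, -0.0, 1.396]
contact_force: [-0.8, -3.9, 0.1]
opening: 0.286
```

```bash
python3 -c "
from st import *; st()
snap('wrist','w7.png');b=snap('top','t7.png');a=snap('scene','s7.png')
c=cv2.resize(a['pixels'][130:280,240:440],None,fx=4,fy=4,interpolation=cv2.INTER_CUBIC)
cv2.imwrite('pics/v7.png',c[:,:,::-1])
"
```

```text
t 15.00 [499.9  24.6 168.1] yaw 1.396 rot [ 3.141 -0.   ] a 170.4 n 10.2 R 170.7 F_h -4.0 F_n -0.1 Fz 0.1 op 0.286 tq [-0.69  0.05 -0.03]
```

View pics/v7.png

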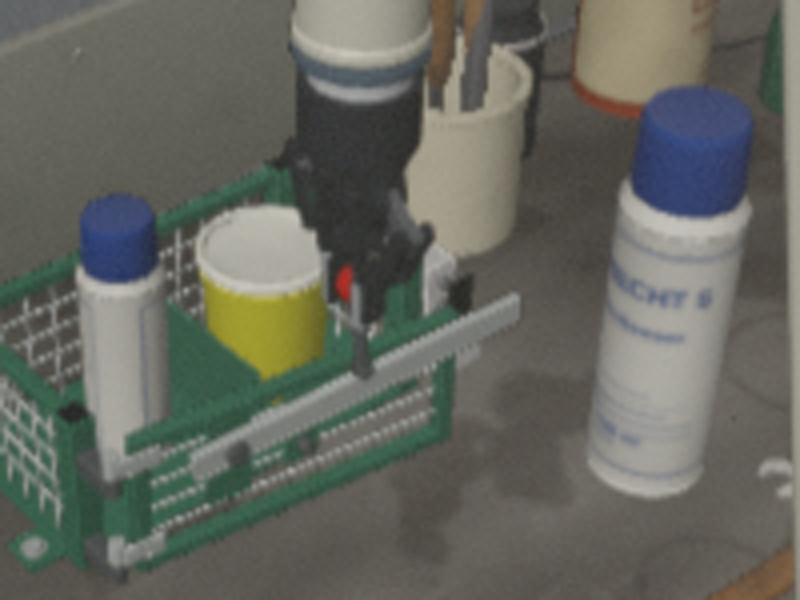

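The bar clears the lip and faces the black pad (at about (455,295) in the crop). Now fine steps, watching the force along the gate's normal.

Request:
play_rows --moves '[[[-0.0001,0.0017,0],[0,0,-0.01],20],[[-0.0001,0.0017,0],[0,0,-0.01],20],[[-0.0001,0.0017,0],[0,0,-0.01],20],[[-0.0001,0.0017,0],[0,0,-0.01],20],[[0,0,0],[0,0,0],20]]'

```text
clock: 15.65
eef_pos: [506.3, 23.1, 168.1]
tcp_rot: [3.141, 0.0, 1.436]
contact_force: [-0.5, -4.7, 1.4]
opening: 0.288
```

```bash
python3 -c "from st import *; st()"
```

```text
t 15.65 [506.3  23.1 168.1] yaw 1.436 rot [3.141 0.   ] a 170.5 n 10.6 R 170.8 F_h -4.7 F_n 0.2 Fz 1.4 op 0.288 tq [-0.9   0.07  0.  ]
```

Request:
play_rows --moves '[[[-0.0001,0.0017,0],[0,0,-0.01],20],[[0,0,0],[0,0,0],20]]'

```text
clock: 15.85
eef_pos: [507.9, 22.8, 168.1]
tcp_rot: [3.141, 0.0, 1.446]
contact_force: [-0.3, -5.2, 1.0]
opening: 0.287
```

```bash
python3 -c "from st import *; st()"
```

```text
t 15.85 [507.9  22.8 168.1] yaw 1.446 rot [3.141 0.   ] a 170.4 n 10.6 R 170.8 F_h -5.2 F_n 0.3 Fz 1.0 op 0.287 tq [-0.87  0.11 -0.05]
```

Request:
play_rows --moves '[[[-0.0001,0.0013,0],[0,0,-0.0075],20],[[0,0,0],[0,0,0],20]]'

```text
clock: 16.05
eef_pos: [509.1, 22.6, 168.0]
tcp_rot: [3.141, 0.0, 1.454]
contact_force: [-0.6, -5.1, 1.3]
opening: 0.285
```

```bash
python3 -c "from st import *; st()"
```

```text
t 16.05 [509.1  22.6 168. ] yaw 1.454 rot [3.141 0.   ] a 170.5 n 10.7 R 170.8 F_h -5.1 F_n 0.0 Fz 1.3 op 0.285 tq [-0.81  0.14  0.  ]
```

Request:
play_rows --moves '[[[-0.0003,0.0012,0],[0,0,-0.007],20],[[0,0,0],[0,0,0],20]]'

```text
clock: 16.25
eef_pos: [510.2, 22.2, 168.0]
tcp_rot: [3.141, -0.0, 1.461]
contact_force: [0.3, -4.1, 0.3]
opening: 0.285
```

```bash
python3 -c "from st import *; st()"
```

```text
t 16.25 [510.2  22.2 168. ] yaw 1.461 rot [ 3.141 -0.   ] a 170.6 n 10.7 R 170.9 F_h -4.0 F_n 0.7 Fz 0.3 op 0.285 tq [-0.75  0.07 -0.04]
```

Request:
play_rows --moves '[[[-0.0003,0.0012,0],[0,0,-0.007],20],[[0,0,0],[0,0,0],20]]'

```text
clock: 16.45
eef_pos: [511.3, 21.9, 167.9]
tcp_rot: [3.142, -0.0, 1.468]
contact_force: [0.2, -2.8, -0.7]
opening: 0.281
```

```bash
python3 -c "from st import *; st()"
```

```text
t 16.45 [511.3  21.9 167.9] yaw 1.468 rot [ 3.142 -0.   ] a 170.7 n 10.8 R 171.1 F_h -2.8 F_n 0.5 Fz -0.7 op 0.281 tq [-0.53 -0.06 -0.08]
```

Request:
play_rows --moves '[[[-0.0001,0.001,0],[0,0,-0.006],20],[[0,0,0],[0,0,0],20]]'

```text
clock: 16.65
eef_pos: [512.2, 21.7, 167.9]
tcp_rot: [-3.142, -0.0, 1.474]
contact_force: [0.3, -3.3, -2.0]
opening: 0.289
```

```bash
python3 -c "from st import *; st()"
```

```text
t 16.65 [512.2  21.7 167.9] yaw 1.474 rot [-3.142 -0.   ] a 170.8 n 10.9 R 171.1 F_h -3.2 F_n 0.6 Fz -2.0 op 0.289 tq [-0.35  0.05 -0.07]
```

Request:
play_rows --moves '[[[-0.0001,0.001,0],[0,0,-0.006],20],[[0,0,0],[0,0,0],20]]'

```text
clock: 16.85
eef_pos: [513.2, 21.5, 167.9]
tcp_rot: [-3.142, -0.0, 1.48]
contact_force: [0.3, -1.4, -2.2]
opening: 0.284
```

```bash
python3 -c "from st import *; st()"
```

```text
t 16.85 [513.2  21.5 167.9] yaw 1.480 rot [-3.142 -0.   ] a 170.8 n 10.9 R 171.1 F_h -1.4 F_n 0.4 Fz -2.2 op 0.284 tq [-0.3   0.03 -0.07]
```

Request:
play_rows --moves '[[[-0.0001,0.001,0],[0,0,-0.006],20],[[0,0,0],[0,0,0],20]]'

```text
clock: 17.05
eef_pos: [514.0, 21.3, 167.8]
tcp_rot: [-3.141, -0.0, 1.486]
contact_force: [-1.4, -1.0, -3.7]
opening: 0.284
```

```bash
python3 -c "from st import *; st()"
```

```text
t 17.05 [514.   21.3 167.8] yaw 1.486 rot [-3.141 -0.   ] a 170.9 n 11.1 R 171.2 F_h -1.1 F_n -1.3 Fz -3.7 op 0.284 tq [-0.16  0.11 -0.02]
```

Request:
play_rows --moves '[[[-0.0001,0.001,0],[0,0,-0.006],20],[[0,0,0],[0,0,0],20]]'

```text
clock: 17.25
eef_pos: [514.8, 21.1, 167.8]
tcp_rot: [-3.141, -0.0, 1.491]
contact_force: [-2.0, -0.4, -2.3]
opening: 0.282
```

```bash
python3 -c "from st import *; st()"
```

```text
t 17.25 [514.8  21.1 167.8] yaw 1.491 rot [-3.141 -0.   ] a 170.9 n 11.3 R 171.3 F_h -0.6 F_n -1.9 Fz -2.3 op 0.282 tq [-0.05  0.29 -0.11]
```

Request:
play_rows --moves '[[[-0.0001,0.001,0],[0,0,-0.006],20],[[0,0,0],[0,0,0],20]]'

```text
clock: 17.45
eef_pos: [515.6, 21.0, 167.8]
tcp_rot: [-3.14, -0.0, 1.498]
contact_force: [-3.8, 1.0, -2.5]
opening: 0.281
```

```bash
python3 -c "from st import *; st();st()"
```

```text
t 17.45 [515.6  21.  167.8] yaw 1.498 rot [-3.14 -0.  ] a 170.9 n 11.5 R 171.3 F_h 0.7 F_n -3.8 Fz -2.5 op 0.281 tq [ 0.17  0.53 -0.14]
t 17.45 [515.6  21.  167.8] yaw 1.498 rot [-3.14 -0.  ] a 170.9 n 11.5 R 171.3 F_h 0.7 F_n -3.8 Fz -2.5 op 0.281 tq [ 0.17  0.53 -0.14]
```

Request:
play_rows --moves '[[[-0.0001,0.001,0],[0,0,-0.006],20],[[0,0,0],[0,0,0],20]]'

```text
clock: 17.65
eef_pos: [516.4, 20.8, 167.7]
tcp_rot: [-3.14, -0.0, 1.504]
contact_force: [-5.3, 0.8, -2.0]
opening: 0.287
```

```bash
python3 -c "from st import *; st()
snap('wrist','w8.png')"
```

```text
t 17.65 [516.4  20.8 167.7] yaw 1.504 rot [-3.14 -0.  ] a 171.0 n 11.7 R 171.4 F_h 0.5 F_n -5.3 Fz -2.0 op 0.287 tq [ 0.17  0.78 -0.07]
```

Request:
play_rows --moves '[[[-0.0001,0.001,0],[0,0,-0.006],20],[[0,0,0],[0,0,0],20],[[0,0,0],[0,0,0],20]]'

```text
clock: 18.0
eef_pos: [517.0, 20.7, 167.7]
tcp_rot: [-3.139, -0.0, 1.509]
contact_force: [-4.7, 1.3, -2.2]
opening: 0.288
```

```bash
python3 -c "from st import *; st()"
```

```text
t 18.00 [517.   20.7 167.7] yaw 1.509 rot [-3.139 -0.   ] a 171.0 n 12.1 R 171.4 F_h 1.0 F_n -4.8 Fz -2.2 op 0.288 tq [ 0.23  0.94 -0.16]
```

Request:
play_rows --moves '[[[0,0.0008,0],[0,0,-0.005],20],[[0,0,0],[0,0,0],20],[[0,0,0],[0,0,0],20]]'

```text
clock: 18.3
eef_pos: [517.6, 20.6, 167.6]
tcp_rot: [-3.139, -0.0, 1.514]
contact_force: [-7.7, 1.8, -0.8]
opening: 0.285
```

```bash
python3 -c "from st import *; st()"
```

```text
t 18.30 [517.6  20.6 167.6] yaw 1.514 rot [-3.139 -0.   ] a 171.0 n 12.4 R 171.4 F_h 1.4 F_n -7.8 Fz -0.8 op 0.285 tq [ 0.15  1.13 -0.16]
```

Request:
play_rows --moves '[[[0,0,0],[0,0,0],20],[[0,0,0],[0,0,0],20]]'

```text
clock: 18.5
eef_pos: [517.6, 20.6, 167.6]
tcp_rot: [-3.139, -0.0, 1.514]
contact_force: [-6.7, 2.4, -1.3]
opening: 0.28
```

```bash
python3 -c "from st import *; st()"
```

```text
t 18.50 [517.6  20.6 167.6] yaw 1.514 rot [-3.139 -0.   ] a 171.0 n 12.4 R 171.4 F_h 2.0 F_n -6.9 Fz -1.3 op 0.280 tq [ 0.15  1.07 -0.16]
```

The pad is in by about 4.5 to 5.5 mm going by both force and position. I'll lower the bar along its arc, first down to lip level.

Request:
play_rows --moves '[[[-0.0009,0,0.001],[0,0,0],20],[[-0.0009,0,0.001],[0,0,0],20],[[-0.0009,0,0.001],[0,0,0],20],[[-0.0009,0,0.001],[0,0,0],20],[[0,0,0],[0,0,0],20]]'

```text
clock: 19.0
eef_pos: [517.3, 16.8, 163.7]
tcp_rot: [-3.139, 0.0, 1.514]
contact_force: [-7.2, 0.2, 0.1]
opening: 0.281
```

```bash
python3 -c "from st import *; st()"
```

```text
t 19.00 [517.3  16.8 163.7] yaw 1.514 rot [-3.139  0.   ] a 174.8 n 12.4 R 175.2 F_h -0.2 F_n -7.2 Fz 0.1 op 0.281 tq [ 0.04  1.12 -0.2 ]
```

Request:
play_rows --moves '[[[-0.0009,0,0.001],[0,0,0],20],[[-0.0009,0,0.001],[0,0,0],20],[[0,0,0],[0,0,0],20]]'

```text
clock: 19.3
eef_pos: [517.3, 15.0, 161.8]
tcp_rot: [-3.139, 0.0, 1.514]
contact_force: [-7.7, 0.6, 1.4]
opening: 0.281
```

```bash
python3 -c "from st import *; st()"
```

```text
t 19.30 [517.3  15.  161.8] yaw 1.514 rot [-3.139  0.   ] a 176.6 n 12.4 R 177.0 F_h 0.1 F_n -7.7 Fz 1.4 op 0.281 tq [-0.02  1.13 -0.21]
```

Request:
play_rows --moves '[[[-0.0009,0,0.001],[0,0,0],20],[[-0.0009,0,0.001],[0,0,0],20],[[0,0,0],[0,0,0],20]]'

```text
clock: 19.6
eef_pos: [517.2, 13.2, 159.8]
tcp_rot: [-3.139, 0.0, 1.514]
contact_force: [-7.9, -0.2, 1.0]
opening: 0.285
```

```bash
python3 -c "from st import *; st()"
```

```text
t 19.60 [517.2  13.2 159.8] yaw 1.514 rot [-3.139  0.   ] a 178.3 n 12.4 R 178.8 F_h -0.6 F_n -7.9 Fz 1.0 op 0.285 tq [ 0.02  1.08 -0.21]
```

Request:
play_rows --moves '[[[-0.0005,0,0.0006],[0,0,0],20],[[-0.0005,0,0.0006],[0,0,0],20],[[0,0,0],[0,0,0],20]]'

```text
clock: 19.9
eef_pos: [517.2, 12.5, 158.9]
tcp_rot: [-3.139, -0.0, 1.514]
contact_force: [-7.7, 2.5, 4.0]
opening: 0.278
```

```bash
python3 -c "
from st import *; st()
f=snap('wrist','w9.png');a=snap('scene','s9.png')
c=cv2.resize(a['pixels'][150:270,240:400],None,fx=3,fy=3,interpolation=cv2.INTER_CUBIC)
d=cv2.resize(f['pixels'][:,200:],(484,440))
cv2.imwrite('pics/v9.png',np.hstack([c[:360],cv2.resize(d,(320,360))])[:,:,::-1])
"
```

```text
t 19.90 [517.2  12.5 158.9] yaw 1.514 rot [-3.139 -0.   ] a 179.1 n 12.3 R 179.5 F_h 2.1 F_n -7.8 Fz 4.0 op 0.278 tq [ 0.33  1.32 -0.25]
```

View pics/v9.png

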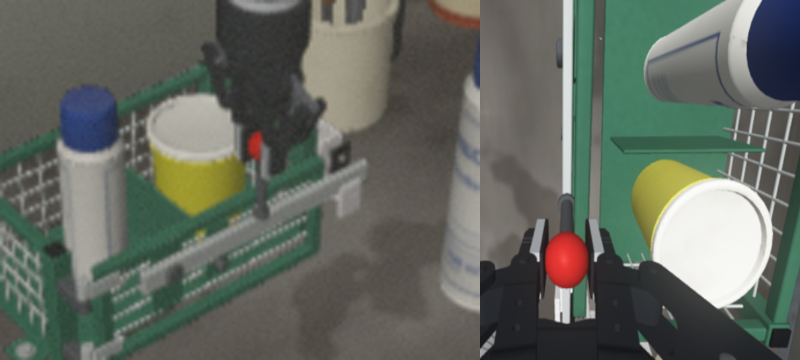

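The bar end now sits in the catch (at about (348,195) in the left crop), and the force rises at the expected level height. One small extra push will confirm it's home.

Request:
play_rows --moves '[[[-0.0003,0,0.0006],[0,0,0],20],[[0,0,0],[0,0,0],20]]'

```text
clock: 20.2
eef_pos: [517.2, 12.5, 158.8]
tcp_rot: [-3.139, -0.001, 1.514]
contact_force: [-10.6, 3.9, 11.2]
opening: 0.277
```

```bash
python3 -c "from st import *; st()"
```

```text
t 20.20 [517.2  12.5 158.8] yaw 1.514 rot [-3.139e+00 -1.000e-03] a 179.1 n 12.3 R 179.6 F_h 3.3 F_n -10.8 Fz 11.2 op 0.277 tq [ 0.54  1.72 -0.18]
```

It's seated and stiff. I'll ease off the inward pressure while keeping it down, then release.

Request:
play_rows --moves '[[[0,-0.0007,-0.0004],[0,0,0.004],20],[[0,-0.0007,0],[0,0,0.004],20],[[0,-0.0007,0],[0,0,0.004],20],[[0,-0.0005,0],[0,0,0],20],[[0,0,0],[0,0,0],20]]'

```text
clock: 20.7
eef_pos: [516.2, 12.5, 158.9]
tcp_rot: [3.141, -0.001, 1.502]
contact_force: [-3.2, 5.3, 0.8]
opening: 0.283
```

```bash
python3 -c "from st import *; st()"
```

```text
t 20.70 [516.2  12.5 158.9] yaw 1.502 rot [ 3.141e+00 -1.000e-03] a 179.3 n 11.2 R 179.6 F_h 5.1 F_n -3.6 Fz 0.8 op 0.283 tq [ 0.76  0.46 -0.13]
```

Request:
play_rows --moves '[[[0.0005,-0.0005,0],[0,0,0],20],[[0,-0.0005,0],[0,0,0],20],[[0,0,0],[0,0,0],20]]'

```text
clock: 21.0
eef_pos: [515.5, 12.7, 158.9]
tcp_rot: [3.14, -0.0, 1.502]
contact_force: [-1.2, 1.7, 1.9]
opening: 0.283
```

```bash
python3 -c "from st import *; st()"
```

```text
t 21.00 [515.5  12.7 158.9] yaw 1.502 rot [ 3.14 -0.  ] a 179.2 n 11.8 R 179.6 F_h 1.6 F_n -1.3 Fz 1.9 op 0.283 tq [ 0.28  0.13 -0.09]
```

Request:
play_rows --moves '[[[0,0,0],[0,0,0],31],[[0,0,0],[0,0,0],34],[[0,0,0],[0,0,0],40],[[0,0,0],[0,0,0],50],[[0,0,0],[0,0,0],60],[[0,0,0],[0,0,0],60],[[0,0,0],[0,0,0],60]]'

```text
clock: 21.7
eef_pos: [514.8, 12.7, 158.6]
tcp_rot: [-3.142, 0.0, 1.502]
contact_force: [0.7, 0.7, 0.5]
opening: 0.603
```

Request:
play_rows --moves '[[[0,0,-0.006],[0,0,0],60],[[0,0,-0.02],[0,0,0],60],[[0,0,-0.03],[0,0,0],60],[[0,0,-0.03],[0,0,0],60],[[0,0,-0.02],[0,0,0],60],[[0,0,-0.006],[0,0,0],60],[[0,0,0],[0,0,0],60]]'

```text
clock: 22.4
eef_pos: [515.2, 12.7, 271.3]
tcp_rot: [3.14, -0.0, 1.502]
contact_force: [-0.2, 0.6, -0.5]
opening: 0.6
```

Run:
```python
from st import *; st()
f=snap('wrist','w10.png');a=snap('scene','s10.png')
for nm,F in (('w',f),('s',a)):
  hsv=cv2.cvtColor(F['pixels'],cv2.COLOR_RGB2HSV);m=cv2.inRange(hsv,(0,150,60),(8,255,255)); k,_,st_,ce=cv2.connectedComponentsWithStats(m)
  for i in range(1,k):
    if st_[i,4]>60: print(nm,st_[i],ce[i].round(1),ray(F,*ce[i],180))
import geo
Kn=np.array([515.5,12.7]); 
for z in (174,180,186): print(z,proj(a,[*Kn,z]),proj(f,[*Kn,z]))
c=cv2.resize(a['pixels'][150:270,240:400],None,fx=3,fy=3,interpolation=cv2.INTER_CUBIC)
cv2.imwrite('pics/v10.png',np.hstack([c[:360],cv2.resize(f['pixels'][:,200:],(320,360))])[:,:,::-1])
```

```text
t 22.40 [515.2  12.7 271.3] yaw 1.502 rot [ 3.14 -0.  ] a 179.2 n 12.2 R 179.6 F_h 0.5 F_n -0.3 Fz -0.5 op 0.600 tq [ 0.03 -0.    0.02]
w [303 191  33  33 875] [319.  207.1] [514.56904975  12.37409545 180.        ]
s [122  47  33  18 231] [138.   55.1] [1797.86475591  -92.70841237  180.        ]
s [323 194   9  10  67] [327.2 198.7] [513.86003474  11.78726746 180.        ]
174 [326.42354314 200.43371826] [320.17825295 204.27792969]
180 [326.47918287 198.5571887 ] [320.2225575  206.61529544]
186 [326.53515862 196.66932638] [320.26899715 209.06530246]
```

View pics/v10.png

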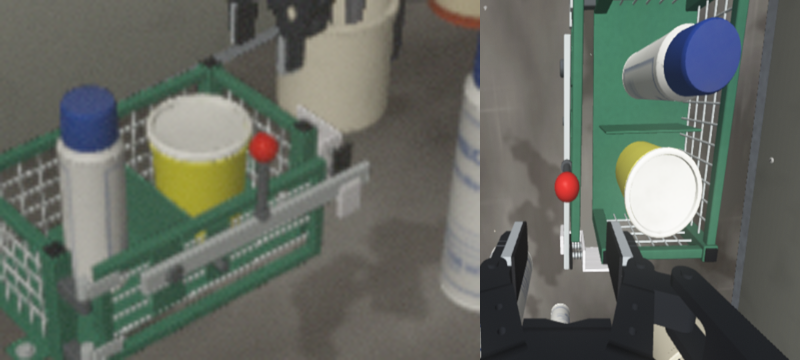

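The gate is shut and the bar lies in the catch between lip and pad. The knob is at (327,199) in the scene view, which gives z ≈ 180 and is confirmed by the wrist view at (319,207). The can and pot are both upright and the gripper is clear, so I'm handing in.

```bash
python3 -c "
from rig import *
print(sense()['contact_force']); print(sign_off())"
```

```text
[-0.74890319  0.51735724  0.15739204]
the job is handed in; nothing more can be done
None
```

I set the middle-sized can down in the empty bay, then latched the gate, let go of everything and handed in at about 22.5 s of the allowed 67 s.

- **Can:** it stands upright near the bay's centre, judging by the last wrist and scene views. It touched down at about 6–8 N.
- **Latch:** I carried the bar about 20 mm above level at the catch and pressed the gate in until the knob force was about 7–8 N. That put the pad in by roughly 4–5.5 mm. The bar then went down until it met firm contact at the height where it is level.
- **Last checks:** two camera views put the knob at about 180 mm, which is level; it would be about 186 mm if the bar stood on the lip. The last force reading was within noise of zero.
- **Other objects:** the pot looked unmoved. The arm never went near the jar, but I did not measure the jar's position again at the end.

- **Force spike:** when I gave the bar a last small push down, the sideways force at the knob briefly read 10.8 N. The tool did not move, so I take it as the push-down jamming against the catch, not more pad travel. I have no direct reading of the pad.
- **Crate position:** my first estimate from the top camera was about 4 mm off the closer wrist views, so I used the corrected hinge position for the swing.

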